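# Return the orange slide box from a packed rack through the flap of the returns bin

### The arm

A 6-joint arm with a two-finger parallel gripper is mounted at the origin on the work surface. World frame = base frame: x ahead of the robot, y to its left, z up, the work surface at z = 0. Lengths are in m, angles in rad, forces in N, time in s.
With the tool pointing down it reaches from about 0.3 to 0.775 m from the base axis. Payload 14.6 kg.
Tool frame: the origin (TCP) lies between the finger pads; the fingertips stand 22 mm ahead of it and the grasp point (between the pads) lies 3 mm ahead of it (ctrl.tip_reach is the distance from the TCP to the fingertips, in m); z points along the fingers, y is the direction in which the jaws open and shut (so a half turn about z gives the same grasp; the last joint's range is limited). The gripper opens to 94 mm and grips with 3 to 60 N. Pads are 16 mm wide; open, the fingers measure 119 mm over their backs; the gripper's body (75 mm by 177 mm) begins 78 mm behind the grasp point.
Start: joints at [-1.322, 0.3, 1.521, -0, 1.321, -0.067], TCP at [0.171, -0.523, 0.227] pointing down, gripper open.
Joint ranges: [-3.03, 3.03], [-0.79, 2.21], [0.23, 2.52], [-1.04, 4.18], [0, 3.07], [-2.55, 2.55]. Speed limits (rad/s): [2.22, 2.22, 2.57, 3.14, 3.14, 3.14].

### API

Orientations are given as [roll, pitch, yaw] about the fixed x, y, z axes, in that order (R = Rz(yaw) Ry(pitch) Rx(roll)).
In Python, from station import ctrl gives the robot as it stands. The module is installed in compiled form; this text tells all that it offers.
- The arm moves only by the shell command python3 -m creep 'ROWS' [OPENING] [FORCE]. ROWS is a JSON object of lists of equal length, an entry for each row: "xyz": the shift along the tool's x, y, z in mm, a list of three; "spin": the turn about the tool's z in rad. In form: {"xyz": [[tx, ty, tz], ...], "spin": [spin, ...]}. A call has 1 to 5 rows; each row shifts and turns the commanded pose from where the row before left it, along the tool's axes as they then stand; what a row does not reach is not made up. A row lasts 1/8 s, in which the tool goes at most 62.5 mm and 10.7 degrees, less where a joint would pass 70% of its speed; a pose out of reach is approached as far as the arm can. A call with a gripper value outside its range is refused whole. OPENING is the finger opening in mm, from 0 to 94, set as the call begins (- or left out, the last holds). The fingers move at their own pace and stop on an object; FORCE is the grip in N (left out, the last holds). Time passes only in rows, so rows that do not move let the fingers close. It gives the time, the measured TCP pose, the force and the opening at its end, in the units of the state.
- ctrl.get_obs(): the state, without advancing time (a new reading comes with each control period).
- ctrl.camera(name): name is "side" or "top"; returns the picture (480x640x3 uint8, red, green, blue); there is no depth.
- ctrl.camera_model(name): a dict with "fx", "fy", "cx", "cy" (pixels), "R" (3x3) and "t" (3): a world point X has camera coordinates R X + t. Camera axes: x right, y down, z forward; pixel columns grow to the right and rows downward; lengths in m; the calibration is good to about 2 mm. A picture is of the moment at which its call begins. camera_model takes no time and is no camera call.
- ctrl.hand_in(): hands the job in, once; it reports no verdict.
The state is a dict: "time_s": time; "qpos": joint angles; "joint_vel": joint speeds; "tau": joint torques, N m; "ee_pos": TCP position; "eef_rot": TCP orientation; "force": force on the tool from outside, world axes, zero at the start; "moment": the same for the moment, N m; "grip_width": finger opening in m.
Only numpy, scipy, OpenCV 4.12 (cv2) and the standard library are available. Lean on these libraries where they do the work, as an engineer would, in place of code of your own. Each camera call takes 0.05 s, during which the arm holds its last target.

### The job

Tip the orange slide box forwards out of its packed row, by the tab on its top, until it leans on the rack's front rail, and from there take it right out of the rack. Then push it upright, foot first, down through the sprung flap of the returns bin, guiding it in by hand rather than dropping it from above, so that it ends standing inside with the flap snapped shut over it. Leave the other boxes standing in their places and do not disturb the bottle, the jar and the dishes.

Things in the scene. Friction and masses are not known exactly. Their poses are not given: they have to be found in the camera images.
- orange_center (a point): centre (half-way up, tab not counted) of the loose orange slide box, 0.25 kg: 70 mm deep (its x) x 36 mm thick (y) x 115 mm tall (z, up). On the rear (+x) end of its top, centred in y, stands a black pull tab: 6 mm thick (x, flush with the rear face), 22 mm wide (y), 10 mm high. It stands in one of the three inner places of the row
- orange_foot (a point): centre of the underside of the orange box, 57.5 mm below orange_center; same axes as the box
- rack: fixed blue wire rack; five boxes stand on its 4 mm thick floor in a tight row along its y, 37.5 mm apart, centres at rack x = 0, fronts to -x (the robot). Origin: centre of its underside; x to the rear, z up. End plates at y = +-105 mm rise to 62 mm. Rear bars at x = 40 mm rise to 73 mm; higher up the row's rear is open. A low front bar (x = -39, z = 9 mm) stops the feet
- rack_rail (a point): middle of the rack's front rail, a 6 mm bar along y at rack x = -69, z = 48.8 mm; axes of the rack. A box tipped forwards goes over its balance at about 0.55 rad from upright, then falls on to this rail and rests there, leaning about 0.7 rad; short of balance it falls back
- bin: fixed white returns bin with green trim, 170 (x) x 140 (y) x 205 mm high; origin: centre of its underside, z up. The flap closes a mouth in its top, 98 mm long (x) and 62 mm wide (y), centred over a straight well of that section with its floor at z = 18 mm. The box goes in upright, its 70 mm along the bin's x (either way round), its 36 mm along y
- bin_mouth (a point): centre of the bin's mouth at the height of its top, 205 mm above the table; axes of the bin
- flap (a joint): smoked plastic flap in the bin's mouth, hinged along the mouth's +y edge and 58 mm wide, pushed open downwards into the well; 0 = shut (level), 1.45 rad = hanging open. A weak spring (0.3 to 0.7 N at its free edge) shuts it as soon as nothing holds it. Open, it takes up about 10 mm of the mouth's width on the +y side
- white_a_center (a point): white, a slide box like the orange one, 70 x 36 x 115 mm plus its tab, standing in the rack; point at the centre of the box (half-way up), axes as for the orange box
- blue_a_center (a point): blue, a slide box like the orange one, 70 x 36 x 115 mm plus its tab, standing in the rack; point at the centre of the box (half-way up), axes as for the orange box
- blue_b_center (a point): blue, a slide box like the orange one, 70 x 36 x 115 mm plus its tab, standing in the rack; point at the centre of the box (half-way up), axes as for the orange box
- white_b_center (a point): white, a slide box like the orange one, 70 x 36 x 115 mm plus its tab, standing in the rack; point at the centre of the box (half-way up), axes as for the orange box
- reagent: loose glass reagent bottle with a black cap, 56 mm diameter, 120 mm high, bystander; origin at the centre of its underside
- jar: loose amber jar with a black cap, 60 mm diameter, 80 mm high, bystander; origin at the centre of its underside
- dishes: loose clear round culture dish with lid, 92 mm diameter, 30 mm high, bystander; origin at the centre of its underside
Things that resemble listed ones, but are neither listed nor needed, are in the scene too. Several things look just like the part that bears orange_center: the one meant starts farthest from the robot's base.

How it is judged:
On the way, in this order (a step that is already met when the one before it is completed fails the run):
1. the orange box is tipped forwards by more than 0.55 rad (as far as the rail) with its foot still in the rack (angle between orange_center's own z axis and vertical above 0.55 rad and x of orange_center in the frame of rack below -0.015 m and height (world z) of orange_foot below 0.055 m and distance of orange_foot from where it was at the start of the episode below 0.06 m), for 0.2 s.
2. the orange box is out of the rack: its foot more than 100 mm from where it stood (distance of orange_foot from where it was at the start of the episode above 0.1 m), for 0.1 s.
3. the robot, touching the box, pushes it foot first into the mouth: foot more than 30 mm below the bin's top, flap open more than 0.7 rad, box within 0.35 rad of upright (z of orange_foot in the frame of bin_mouth below -0.03 m and x of orange_foot in the frame of bin_mouth between -0.049 and 0.049 m and y of orange_foot in the frame of bin_mouth between -0.031 and 0.031 m and value of joint flap above 0.7 rad and angle between orange_center's own z axis and vertical below 0.35 rad and contact force between any of the fingers, the arm and orange above 0.3 N), for 0.1 s.
At the end, for the whole second after the job is handed in: the orange box rests in the bin's well, within 0.5 rad of upright, centre under 100 mm above the bin's underside; flap shut within 0.1 rad; the other boxes within 0.3 rad of upright and 30 mm of their starts; bottle, jar and dishes within 0.2 rad and 30 mm of theirs (x of orange_center in the frame of bin between -0.049 and 0.049 m and y of orange_center in the frame of bin between -0.031 and 0.031 m and z of orange_center in the frame of bin below 0.1 m and angle between orange_center's own z axis and vertical below 0.5 rad and linear speed of orange below 0.02 m/s and value of joint flap below 0.1 rad and angle between each of white_a_center, blue_a_center, blue_b_center, white_b_center's own z axis and vertical below 0.3 rad and distance of each of white_a_center, blue_a_center, blue_b_center, white_b_center, reagent, jar, dishes from where it was at the start of the episode below 0.03 m and angle between each of reagent, jar, dishes's own z axis and vertical below 0.2 rad); the robot touches nothing.
It fails at once if another slide box is tipped by more than 0.45 rad or moved by more than 45 mm (angle between any of white_a_center, blue_a_center, blue_b_center, white_b_center's own z axis and vertical above 0.45 rad or distance of any of white_a_center, blue_a_center, blue_b_center, white_b_center from where it was at the start of the episode above 0.045 m).
It fails at once if the bottle, jar or dishes are moved by more than 30 mm or tipped by more than 0.4 rad (distance of any of reagent, jar, dishes from where it was at the start of the episode above 0.03 m or angle between any of reagent, jar, dishes's own z axis and vertical above 0.4 rad).
It also fails if it takes over 54 s, if anything falls off the work surface, if the arm or the gripper's body presses on something with over 40 N, if the wrist force passes 120 N, or if a joint passes its speed limit or range.

## Working session

There is one attempt and no reset: what is moved stays moved. The work goes in short steps, Python scripts to look and compute and a shell command to move; the robot and the scene stay as the last step left them, time stands still between calls to the robot, and variables do not carry over. Pictures are saved under pics/ and viewed, and the job is handed in when it is done.

```bash
mkdir -p pics; ls
python3 - <<'E'
from station import ctrl
import cv2
for n in ("side","top"):
    im=ctrl.camera(n); cv2.imwrite(f"pics/{n}0.png",im[:,:,::-1])
    m=ctrl.camera_model(n); print(n,m)
print(ctrl.get_obs(), ctrl.tip_reach)
E
```

```text
pics
side {'fx': 453.3366356266122, 'fy': 453.3366356266122, 'cx': 329.78834232827614, 'cy': 241.6651635747026, 'R': array([[-0.9853296 , -0.17015344,  0.01316745],
       [-0.11657104,  0.61467281, -0.78012084],
       [ 0.12464657, -0.7702111 , -0.62549028]]), 't': array([0.58546979, 0.17028815, 0.83486011])}
top {'fx': 550.2683995663921, 'fy': 550.2683995663921, 'cx': 311.1905769205081, 'cy': 247.06094304707676, 'R': array([[ 0.02147259, -0.99968163,  0.01325051],
       [-0.9988763 , -0.02201161, -0.04197169],
       [ 0.04224999, -0.01233438, -0.99903093]]), 't': array([-0.0269388 ,  0.58427794,  1.31000928])}
{'time_s': 0.1, 'qpos': array([-1.32158254e+00,  3.00403169e-01,  1.52152628e+00,  7.66691527e-06,
        1.32066559e+00, -6.66091006e-02]), 'joint_vel': array([ 0.00178017, -0.00110368, -0.00105427,  0.00011978,  0.00164025,
       -0.00122697]), 'tau': array([ 9.89371911e-04, -5.32648265e+01, -3.53284764e+01,  7.09819794e-02,
        2.35219690e-02, -7.33900970e-05]), 'ee_pos': array([ 0.17077222, -0.52259786,  0.22694675]), 'eef_rot': array([-3.14059298e+00, -7.41287713e-05,  3.15820949e-01]), 'force': array([ 0.40220017, -0.52696005, -0.34363255]), 'moment': array([-0.03781405, -0.04041276, -0.02165157]), 'grip_width': 0.09371537081274058} 0.022
```

View pics/side0.png

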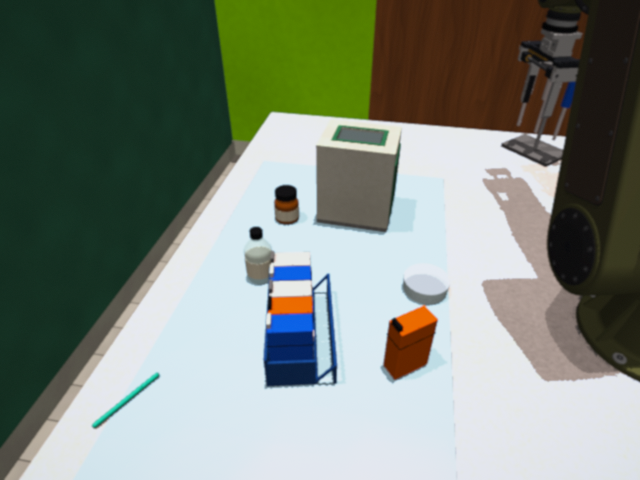

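View pics/top0.png

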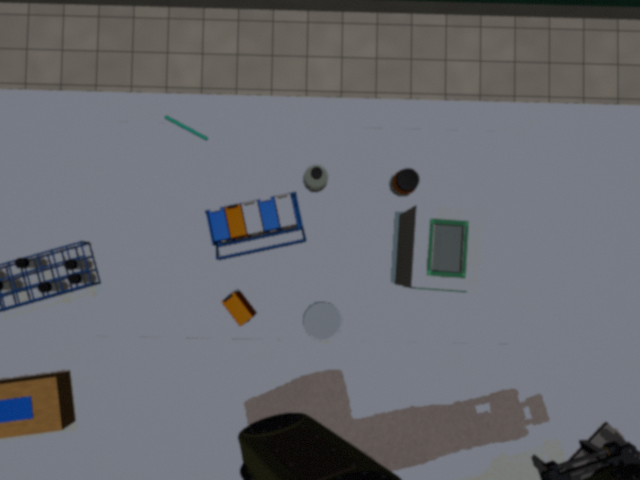

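```bash
cat > h.py <<'E'
import numpy as np, cv2
from station import ctrl
def proj(n,X):
    m=ctrl.camera_model(n); X=np.atleast_2d(X); c=X@m['R'].T+m['t']
    return np.c_[m['fx']*c[:,0]/c[:,2]+m['cx'], m['fy']*c[:,1]/c[:,2]+m['cy']]
def back(n,uv,z):
    m=ctrl.camera_model(n); d=np.array([(uv[0]-m['cx'])/m['fx'],(uv[1]-m['cy'])/m['fy'],1.])
    C=-m['R'].T@m['t']; d=m['R'].T@d; s=(z-C[2])/d[2]; return C+s*d
def crop(im,x0,y0,w,h,k,f):
    c=cv2.resize(im[y0:y0+h,x0:x0+w],None,fx=k,fy=k,interpolation=cv2.INTER_CUBIC)
    for i in range(0,w,10): cv2.line(c,(i*k,0),(i*k,6 if i%50 else 14),(255,0,255),1)
    for i in range(0,h,10): cv2.line(c,(0,i*k),(6 if i%50 else 14,i*k),(255,0,255),1)
    cv2.imwrite(f,c)
E
python3 - <<'E'
from h import *
t=cv2.imread('pics/top0.png'); s=cv2.imread('pics/side0.png')
crop(t,195,180,120,90,6,'pics/t_rack.png')
crop(t,380,190,100,110,5,'pics/t_bin.png')
crop(s,250,240,100,150,4,'pics/s_rack.png')
crop(s,300,110,120,120,5,'pics/s_bin.png')
E
```

```text
(no output)
```

View pics/t_rack.png

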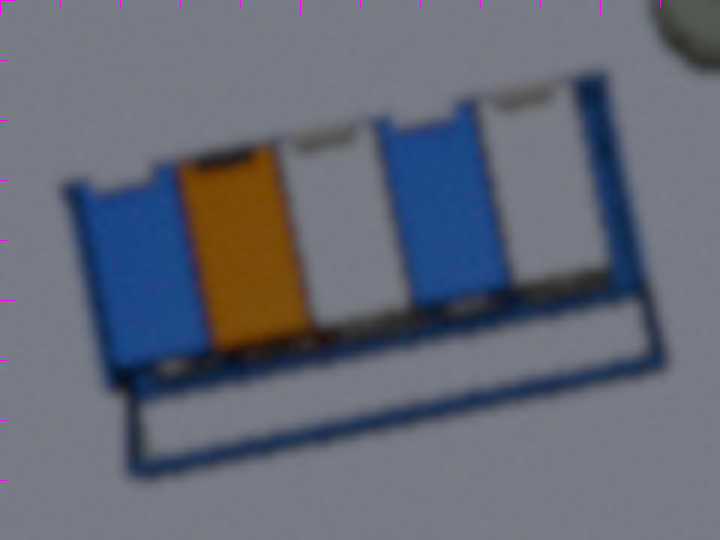

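View pics/t_bin.png

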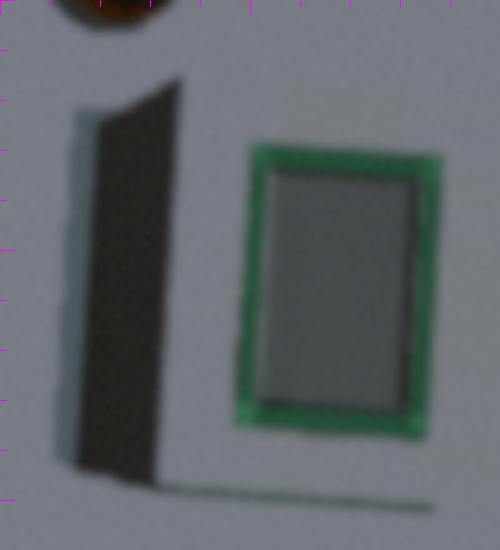

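View pics/s_rack.png

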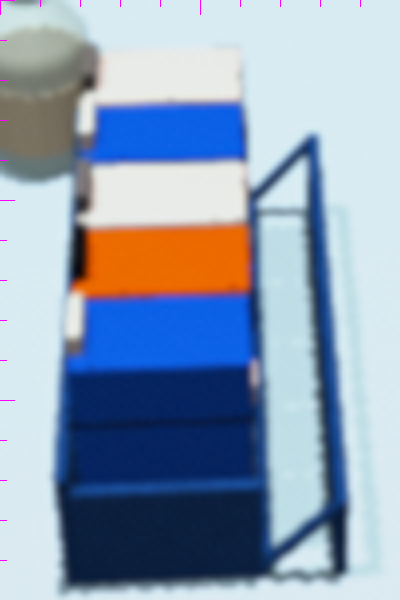

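View pics/s_bin.png

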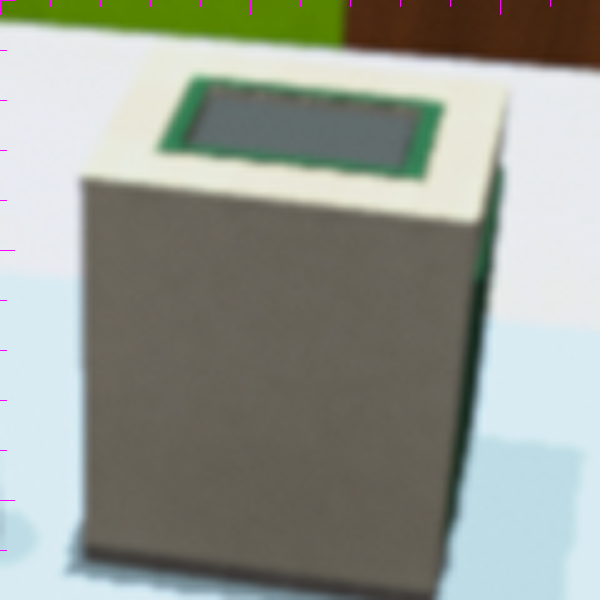

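Run:
```python
from h import *
from scipy.optimize import least_squares
T=lambda P,x0,y0,k:[(x0+a/k,y0+b/k) for a,b in P]
# rack fit: params x,y,yaw, slot y offset
top=T([(180,162),(277,145),(311,335),(213,350)],195,180,6)  # rear+y, rear-y, front-y, front+y
rail=T([(136,466),(660,362)],195,180,6)
side=T([(86,228),(248,224),(250,290),(75,295)],250,240,4) # rear-y, front-y, front+y, rear+y
for n,ps in (('top',top),('side',side)):
    P=np.array([back(n,p,.119) for p in ps]); print(n,P.round(4)[:,:2].tolist(),P.mean(0)[:2].round(4))
R=np.array([back('top',p,.0488) for p in rail]); print('rail',R.round(4)); d=R[0]-R[1]; print(np.arctan2(d[1],d[0])-np.pi/2,np.linalg.norm(d), R.mean(0))
tm=T([(268,170),(418,178),(407,412),(257,402)],380,190,5); tg=T([(250,143),(442,155),(427,437),(236,425)],380,190,5)
sg=T([(190,77),(443,102),(425,180),(160,152)],300,110,5)
for n,ps in (('top',tm),('top',tg),('side',sg)):
    P=np.array([back(n,p,.205) for p in ps]); print('bin',n,P.round(4)[:,:2].tolist(),P.mean(0)[:2].round(4))
def yaw(P,i,j): d=P[i]-P[j]; return np.arctan2(d[1],d[0])
P=np.array([back('top',p,.205) for p in tg]); print('yaw',yaw(P,0,3),yaw(P,1,2),yaw(P,0,1)-np.pi/2,yaw(P,3,2)-np.pi/2)
P=np.array([back('side',p,.205) for p in sg]); print('yaw side',yaw(P,0,1),yaw(P,3,2))
P=np.array([back('top',p,.119) for p in top]); print('yaw box',yaw(P,0,3),yaw(P,1,2),yaw(P,0,1)-np.pi/2,yaw(P,3,2)-np.pi/2)
# others
print('reagent cap',back('top',(316,173),.12),'jar',back('top',(405,180),.08),'dish',back('top',(322,320),.03))
print('decoy',back('top',(239,308),.115))
```

```text
top [[0.6647, 0.1796], [0.6718, 0.1441], [0.6019, 0.1297], [0.5956, 0.1655]] [0.6335 0.1547]
side [[0.6661, 0.1455], [0.6023, 0.1314], [0.5944, 0.1663], [0.6606, 0.1812]] [0.6308 0.1561]
rail [[0.5537 0.2036 0.0488]
 [0.5986 0.001  0.0488]]
0.2183912369770793 0.20746634825069063 [0.57613406 0.10230472 0.0488    ]
bin top [[0.6297, -0.2633], [0.6278, -0.3254], [0.5312, -0.3218], [0.534, -0.2599]] [ 0.5807 -0.2926]
bin top [[0.6407, -0.2557], [0.6376, -0.3353], [0.5212, -0.3302], [0.5244, -0.2514]] [ 0.581  -0.2931]
bin side [[0.6349, -0.3305], [0.5187, -0.327], [0.5208, -0.2487], [0.6357, -0.2526]] [ 0.5775 -0.2897]
yaw -0.03718273494688798 -0.04371096924484621 -0.03974403011898642 -0.04116065269855862
yaw side -0.03000698787639054 -0.03355219107006438
yaw box 0.20063843229462278 0.20276852681652469 0.1976620618551257 0.17475989471803333
reagent cap [ 0.7449687  -0.02003783  0.12      ] jar [ 0.74078093 -0.22555849  0.08      ] dish [ 0.41238158 -0.04319782  0.03      ]
decoy [0.44256969 0.14314493 0.115     ]
```

The candidates for the orange box are the one in the rack (top 235,221; side 292,306) and the loose one on the table (top 239,308; side 410,343). The rack box is the one farthest from the base, and the close crops show its black tab at the rear, at top (232,206). It has a blue box on the left and a white one on the right.

```bash
cat >> h.py <<'E'
YR=0.205; OC=np.array([0.6325,0.1553]); BC=np.array([0.5800,-0.2915]); YB=-0.037
def rk(x,y=0):  # orange-slot coords (rack axes, origin at orange slot) -> world
    c,s=np.cos(YR),np.sin(YR); return OC+np.array([c*x-s*y,s*x+c*y])
def go(target,yaw=None):
    from scipy.spatial.transform import Rotation as Ro
    o=ctrl.get_obs(); R=Ro.from_euler('xyz',o['eef_rot']).as_matrix()
    d=R.T@(np.array(target)-o['ee_pos'])*1000
    sp=None if yaw is None else (o['eef_rot'][2]-yaw)
    print('shift mm',d.round(1),'spin',sp,'| t',round(o['time_s'],2),'F',o['force'].round(2),'w',round(o['grip_width']*1000,1))
E
python3 - <<'E'
from h import *
p=rk(0.035+0.008+0.03); print(p)
go([*p,.28],YR)
E
python3 -m creep '{"xyz":[[0,0,-26],[0,0,-27]],"spin":[0.055,0.055]}' 0 20
python3 - <<'E'
from h import *
go([*rk(.073),.28],YR)
E
```

```text
[0.70397145 0.1701604 ]
shift mm [ 722.  -492.9  -52.5] spin 0.11082094931356443 | t 0.1 F [ 0.4  -0.53 -0.34] w 93.7
time_s: 0.35
ee_pos: [0.1708, -0.5226, 0.2806]
eef_rot: [-3.14, 0.0, 0.204]
force: [0.6, -0.3, -0.6]
grip_width: 0.0777
shift mm [ 662.5 -570.3    1.4] spin -0.0009698486110977511 | t 0.35 F [ 0.6  -0.26 -0.64] w 77.7
```

```bash
python3 -m creep '{"xyz":[[44,-38,0],[44,-38,0],[44,-38,0],[44,-38,0],[44,-38,0]],"spin":[0,0,0,0,0]}' 
python3 -m creep '{"xyz":[[44,-38,0],[44,-38,0],[44,-38,0],[44,-38,0],[44,-38,0]],"spin":[0,0,0,0,0]}' 
python3 -m creep '{"xyz":[[44,-38,0],[44,-38,0],[44,-38,0],[44,-38,0]],"spin":[0,0,0,0]}'
python3 - <<'E'
from h import *
go([*rk(.073),.200],YR)
E
```

```text
time_s: 0.98
ee_pos: [0.3481, -0.2901, 0.2804]
eef_rot: [-3.141, 0.0, 0.206]
force: [1.1, -0.0, -0.1]
grip_width: 0.027
time_s: 1.6
ee_pos: [0.5247, -0.0591, 0.2803]
eef_rot: [-3.142, 0.0, 0.206]
force: [0.6, -0.6, 0.1]
grip_width: 0.0004
time_s: 2.1
ee_pos: [0.6659, 0.1255, 0.2801]
eef_rot: [3.142, 0.0, 0.206]
force: [0.8, -0.6, -0.1]
grip_width: 0.0005
shift mm [ 46.4 -35.9  80.1] spin 0.0008077567797886986 | t 2.1 F [ 0.85 -0.61 -0.05] w 0.5
```

```bash
python3 -m creep '{"xyz":[[46,-36,0],[0,0,40],[0,0,40],[0,0,40],[0,0,14]],"spin":[0,0,0,0,0]}'
python3 - <<'E'
from h import *
go([*rk(.045),.146],YR)
t=ctrl.camera('top')[:,:,::-1]; s=ctrl.camera('side')[:,:,::-1]
crop(t,185,140,130,120,5,'pics/t1.png'); crop(s,230,180,140,150,4,'pics/s1.png')
E
```

```text
time_s: 2.72
ee_pos: [0.7018, 0.1684, 0.1434]
eef_rot: [-3.142, 0.004, 0.206]
force: [-0.7, 0.1, 0.4]
grip_width: 0.0006
shift mm [-25.5  -1.3  -2.5] spin 0.0008284947098552153 | t 2.73 F [-0.71  0.14  0.43] w 0.6
```

View pics/s1.png

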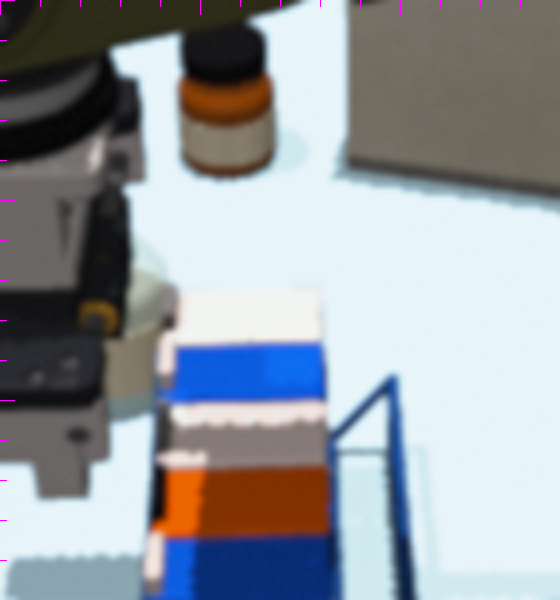

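View pics/t1.png

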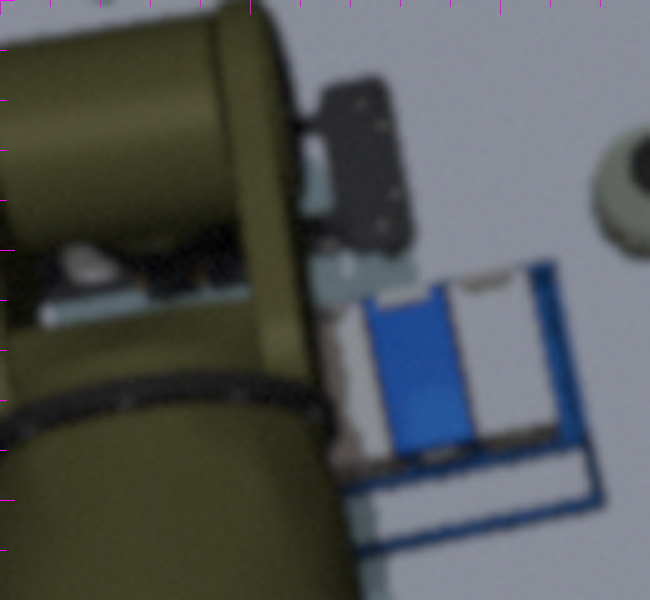

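```bash
python3 -m creep '{"xyz":[[-12,-1,0],[-6,0,0],[0,0,0]],"spin":[0,0,0]}'
python3 - <<'E'
from h import *
go([*rk(.045),.146],YR)
print(proj('side',[[*rk(.073+a,.0),.1214] for a in (-.01,.01)]))
s=ctrl.camera('side')[:,:,::-1]
crop(s,230,250,110,110,6,'pics/s2.png')
E
```

```text
time_s: 3.2
ee_pos: [0.6852, 0.1658, 0.1479]
eef_rot: [3.142, -0.002, 0.206]
force: [-0.5, 0.2, -0.8]
grip_width: 0.0009
shift mm [-8.8 -0.4  1.9] spin 0.0007662659113681636 | t 3.2 F [-0.47  0.23 -0.76] w 0.9
[[250.30095888 303.71852335]
 [237.55611636 303.91822258]]
```

View pics/s2.png

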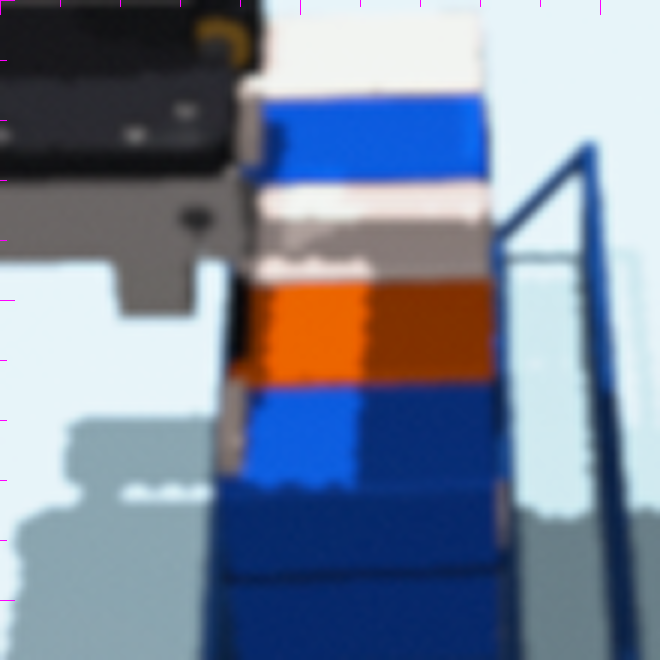

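```bash
python3 -m creep '{"xyz":[[-6,0,1],[-3,0,0],[0,0,0]],"spin":[0,0,0]}' 
python3 -m creep '{"xyz":[[-6,0,-3],[-6,0,-3],[-6,0,-2.5],[-6,0,-2.5]],"spin":[0,0,0,0]}'
python3 - <<'E'
from h import *
go([*rk(.020),.1535],YR)
s=ctrl.camera('side')[:,:,::-1]
crop(s,230,250,110,110,6,'pics/s3.png')
E
```

```text
time_s: 3.62
ee_pos: [0.676, 0.1639, 0.1456]
eef_rot: [-3.142, -0.0, 0.206]
force: [0.7, 0.1, -0.2]
grip_width: 0.0007
time_s: 4.12
ee_pos: [0.6522, 0.159, 0.1567]
eef_rot: [-3.142, -0.0, 0.206]
force: [-0.1, 0.8, -1.3]
grip_width: 0.0009
shift mm [-0.  -0.4  3.2] spin 0.0008370659570101358 | t 4.12 F [-0.09  0.83 -1.26] w 0.9
```

View pics/s3.png

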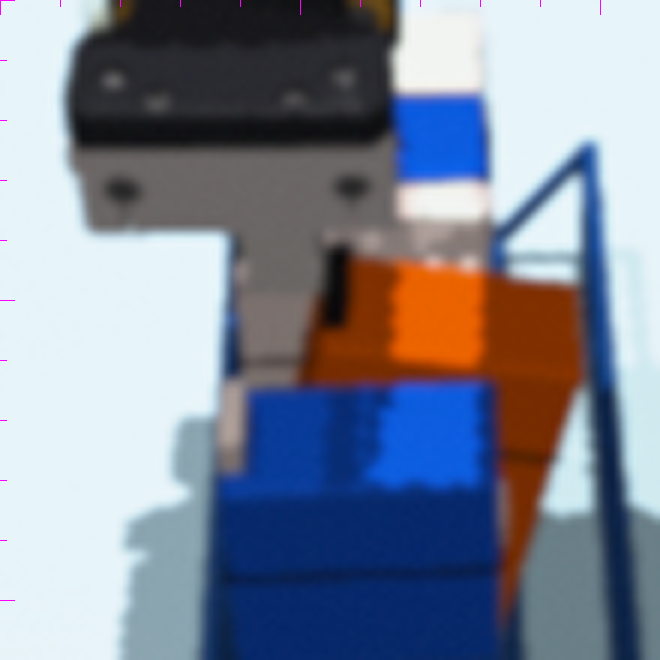

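```bash
python3 -m creep '{"xyz":[[-6,0,-4],[-7,0,-3],[-7,0,-2],[-7,0,-1],[-7,0,0]],"spin":[0,0,0,0,0]}' 
python3 -m creep '{"xyz":[[-6,0,0],[-6,0,0],[-5,0,0],[-5,0,0],[0,0,0]],"spin":[0,0,0,0,0]}'
python3 - <<'E'
from h import *
go([*rk(-.03),.1685],YR)
s=ctrl.camera('side')[:,:,::-1]
crop(s,230,250,110,110,6,'pics/s4.png')
E
```

```text
time_s: 4.8
ee_pos: [0.6189, 0.152, 0.1666]
eef_rot: [-3.142, -0.0, 0.206]
force: [-0.2, -1.5, 0.5]
grip_width: 0.0
time_s: 5.42
ee_pos: [0.5976, 0.1476, 0.1665]
eef_rot: [-3.142, -0.0, 0.206]
force: [-0.9, -0.1, -0.2]
grip_width: 0.0003
shift mm [ 5.7 -0.5 -2. ] spin 0.0008162434581112377 | t 5.42 F [-0.89 -0.09 -0.15] w 0.3
```

View pics/s4.png

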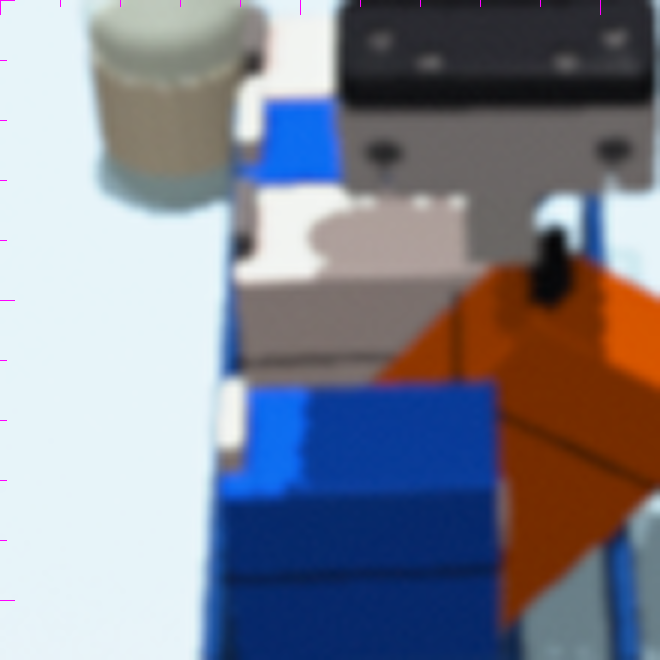

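```bash
python3 -m creep '{"xyz":[[0,0,-30],[-10,0,-35],[-20,0,-10],[0,0,0]],"spin":[0,0,0,0]}' 60 4
python3 - <<'E'
from h import *
t=ctrl.camera('top')[:,:,::-1]; s=ctrl.camera('side')[:,:,::-1]
crop(s,230,230,130,120,6,'pics/s5.png')
cx=-.0453; 
th=.7; u=np.array([-np.sin(th),np.cos(th)]); r=np.array([np.cos(th),np.sin(th)])
piv=np.array([-.035,.004])
for a,b,n in ((0,.115,'topfront'),(.07,.115,'toprear')):
    q=piv+a*r+b*u; print(n,[(proj('side',[*rk(q[0],y),q[1]])[0]-[230,230])*6 for y in (.018,-.018)])
q=piv+.035*r+.0975*u; print(q)
go([*rk(q[0]),q[1]+.003+.07],YR)
E
```

```text
time_s: 5.98
ee_pos: [0.5684, 0.1415, 0.2425]
eef_rot: [3.142, -0.002, 0.206]
force: [-0.5, -0.9, -0.2]
grip_width: 0.0368
topfront [array([773.46367996, 558.09333529]), array([762.55226137, 458.74273808])]
toprear [array([574.3121984, 444.0380652]), array([570.6630391 , 344.98187174])]
[-0.07104175  0.10111973]
shift mm [-5.8 -0.5 66.9] spin 0.0007700911354951712 | t 6.08 F [ 0.11 -0.32  0.47] w 45.0
```

View pics/s5.png

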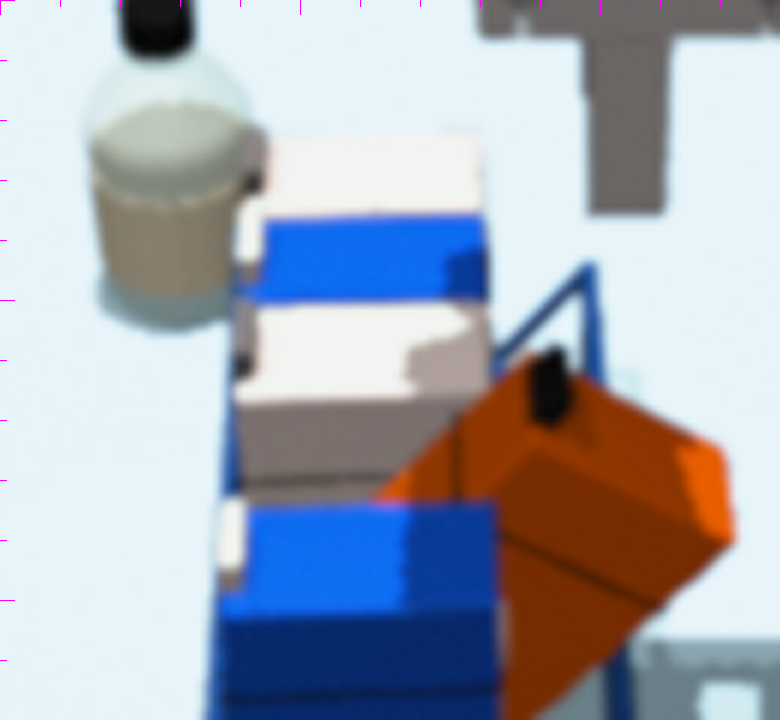

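Run:
```python
from h import *
from scipy.optimize import least_squares
obs=np.array([(735,543),(722,447),(540,455),(527,356)])/6+230
def f(p,full=False):
    th,x,z,y=p; u=np.array([-np.sin(th),np.cos(th)]); r=np.array([np.cos(th),np.sin(th)])
    P=[]
    for a,yy in ((0,.018),(0,-.018),(.07,.018),(.07,-.018)):
        q=np.array([x,z])+a*r+.115*u; P.append([*rk(q[0],y+yy),q[1]])
    return (proj('side',P)-obs).ravel()
for z in (None,.004,):
    if z is None: g=f; x0=[.65,-.035,.004,0]
    else: g=lambda p:f([p[0],p[1],z,p[2]]); x0=[.65,-.035,0]
    s=least_squares(g,x0); print(s.x,np.abs(s.fun).max())
# check upright row fit with side view of initial image gave centre
r1=(np.array([.576,.1023])-OC); c,s_=np.cos(YR),np.sin(YR); print('rail in slot coords',c*r1[0]+s_*r1[1])
```

```text
[ 0.59968609 -0.03856744 -0.04474982 -0.04270445] 1.0723607471116452
[ 0.64137025 -0.0310125   0.00159838] 1.9661829006926155
rail in slot coords -0.06610600510030526
```

```bash
python3 -m creep '{"xyz":[[1,0,40],[0,0,45],[0,0,35],[0,0,15],[0,0,0]],"spin":[0,0,0,0,0]}' 60 4
python3 - <<'E'
from h import *
go([*rk(-.064),.106],YR)
s=ctrl.camera('side')[:,:,::-1]
crop(s,230,230,130,120,6,'pics/s6.png')
E
```

```text
time_s: 6.7
ee_pos: [0.5695, 0.1417, 0.1058]
eef_rot: [3.142, 0.002, 0.206]
force: [0.0, -0.6, 0.4]
grip_width: 0.0601
shift mm [ 0.5 -0.5 -0.2] spin 0.0007991097955762638 | t 6.7 F [ 0.04 -0.65  0.37] w 60.1
```

View pics/s6.png

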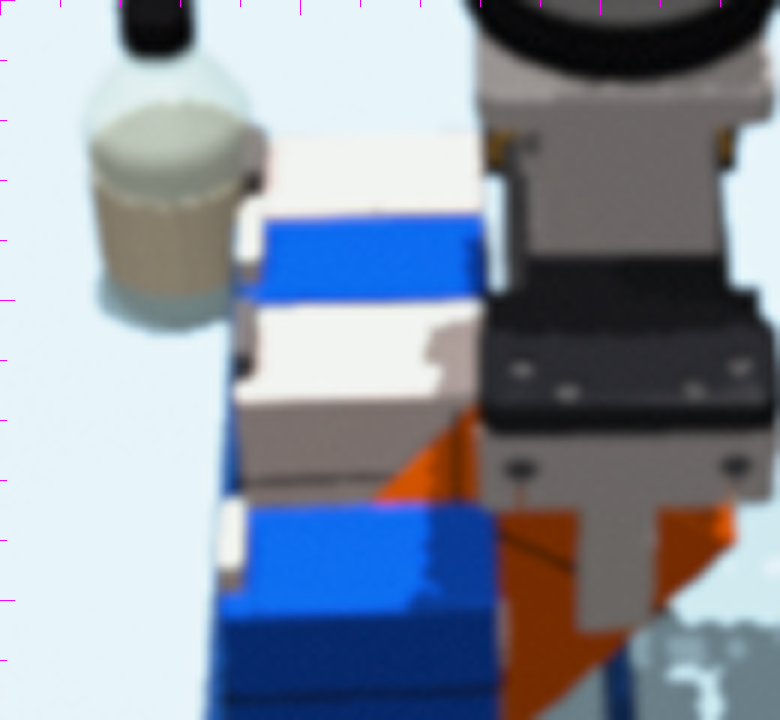

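```bash
python3 -m creep '{"xyz":[[0,0,0],[0,0,0],[0,0,0],[0,0,0]],"spin":[0,0,0,0]}' 30 6
python3 -m creep '{"xyz":[[0,0,-12],[-2,0,-15],[-5,0,-15],[-5,0,-15],[-5,0,-15]],"spin":[0,0,0,0,0]}' 
python3 -m creep '{"xyz":[[-5,0,-15],[-5,0,-15],[-5,0,-15],[0,0,0]],"spin":[0,0,0,0]}'
python3 - <<'E'
from h import *
s=ctrl.camera('side')[:,:,::-1]
print(ctrl.get_obs()['force'],ctrl.get_obs()['grip_width'])
crop(s,230,180,150,150,4,'pics/s7.png')
E
```

```text
time_s: 7.25
ee_pos: [0.5697, 0.1418, 0.107]
eef_rot: [-3.142, -0.001, 0.206]
force: [-1.4, -0.2, 2.4]
grip_width: 0.0359
time_s: 7.88
ee_pos: [0.5524, 0.1381, 0.1797]
eef_rot: [-3.142, -0.0, 0.206]
force: [0.1, -1.2, -2.8]
grip_width: 0.0362
time_s: 8.38
ee_pos: [0.5383, 0.1352, 0.2248]
eef_rot: [3.142, -0.002, 0.206]
force: [1.4, -0.5, -3.1]
grip_width: 0.0364
[ 0.60070994  0.64547336 -3.04477278] 0.035769131317053095
```

View pics/s7.png

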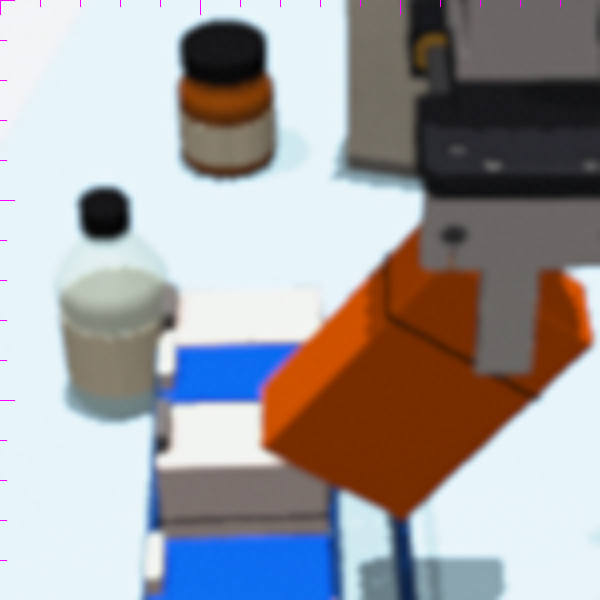

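```bash
python3 -m creep '{"xyz":[[-3,10,-15],[-4,35,-5],[-4,45,0],[-4,45,0],[-3,45,0]],"spin":[0,0,0,0,0]}' 
python3 -m creep '{"xyz":[[-3,40,0],[0,25,0],[0,0,0],[0,0,0]],"spin":[0,0,0.121,0.121]}' - 4
python3 - <<'E'
from h import *
s=ctrl.camera('side')[:,:,::-1]
go([.575,-.11,.245],YB)
crop(s,230,80,200,150,4,'pics/s8.png')
E
```

```text
time_s: 9.05
ee_pos: [0.5572, -0.0468, 0.244]
eef_rot: [3.141, -0.0, 0.206]
force: [0.3, 0.7, -3.8]
grip_width: 0.0359
time_s: 9.55
ee_pos: [0.5674, -0.11, 0.2437]
eef_rot: [-3.142, 0.0, -0.041]
force: [-0.7, 0.0, -2.3]
grip_width: 0.0364
shift mm [ 7.5 -0.2 -1.2] spin -0.0097901988156898 | t 9.6 F [-1.12  0.59 -2.51] w 36.2
```

View pics/s8.png

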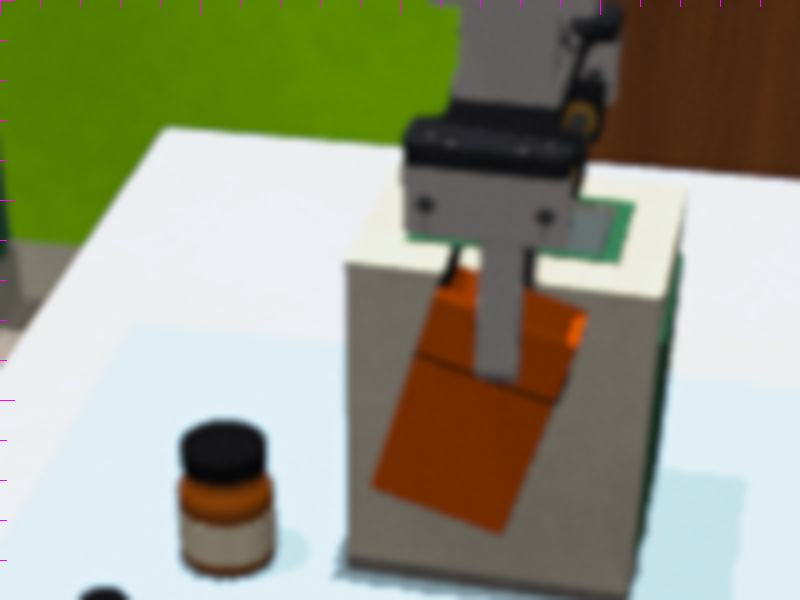

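```bash
python3 -m creep '{"xyz":[[0,-5,40],[0,-5,45],[0,0,35],[0,0,0],[0,0,0]],"spin":[0,0,0,0,0]}' - 3
python3 - <<'E'
from h import *
s=ctrl.camera('side')[:,:,::-1]
go([.575,-.11,.1],YB)
crop(s,230,120,200,150,4,'pics/s9.png')
E
```

```text
time_s: 10.22
ee_pos: [0.5687, -0.0994, 0.1253]
eef_rot: [3.141, -0.002, -0.036]
force: [0.2, 0.0, -1.2]
grip_width: 0.0361
shift mm [ 6.5 10.4 25.5] spin 0.0012054589476525254 | t 10.28 F [ 0.77 -0.09 -2.62] w 36.1
```

View pics/s9.png

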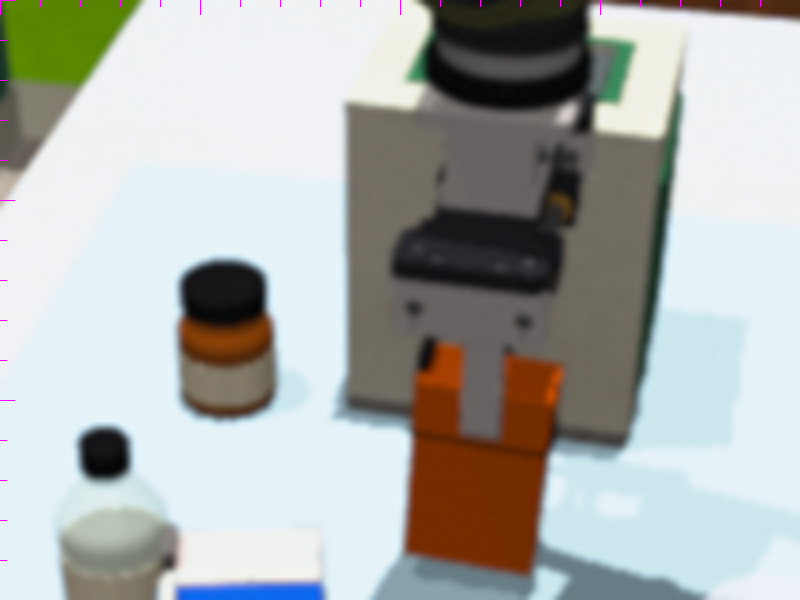

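```bash
python3 -m creep '{"xyz":[[0,0,12],[0,0,6],[0,0,3],[0,0,0]],"spin":[0,0,0,0]}'
python3 -m creep '{"xyz":[[0,0,2],[0,0,0]],"spin":[0,0]}'
python3 -m creep '{"xyz":[[0,0,2],[0,0,0]],"spin":[0,0]}'
python3 -c "
from h import *
print(ctrl.get_obs()['qpos'])"
```

```text
time_s: 10.78
ee_pos: [0.568, -0.099, 0.1024]
eef_rot: [3.142, 0.0, -0.036]
force: [0.5, -1.0, 3.2]
grip_width: 0.036
time_s: 11.02
ee_pos: [0.5681, -0.099, 0.1005]
eef_rot: [3.142, -0.0, -0.036]
force: [1.5, -1.4, 2.1]
grip_width: 0.036
time_s: 11.28
ee_pos: [0.568, -0.099, 0.0983]
eef_rot: [3.142, -0.0, -0.036]
force: [2.1, -2.3, 2.2]
grip_width: 0.0362
[-2.36123860e-01  4.92687491e-01  1.57158003e+00 -2.79034146e-05
  1.07729696e+00  1.37090612e+00]
```

```bash
python3 -m creep '{"xyz":[[0,0,0],[0,0,0],[0,0,0]],"spin":[0,0,0]}' 60
python3 -m creep '{"xyz":[[0,0,-20],[0,0,-40],[0,0,-45],[0,0,-45],[0,0,-20]],"spin":[0,0,0,0,0]}' - 10
python3 -m creep '{"xyz":[[-60,0,0],[-60,0,0],[0,0,0]],"spin":[0,0,0]}' 30
python3 - <<'E'
from h import *
s=ctrl.camera('side')[:,:,::-1]
t=ctrl.camera('top')[:,:,::-1]
cv2.imwrite('pics/t10f.png',t); cv2.imwrite('pics/s10f.png',s)
E
```

```text
time_s: 11.65
ee_pos: [0.5678, -0.0989, 0.0983]
eef_rot: [-3.141, 0.0, -0.036]
force: [0.0, -0.6, -0.3]
grip_width: 0.0593
time_s: 12.28
ee_pos: [0.5683, -0.099, 0.2712]
eef_rot: [3.141, -0.003, -0.036]
force: [0.2, 0.4, -1.3]
grip_width: 0.06
time_s: 12.65
ee_pos: [0.4454, -0.0943, 0.2688]
eef_rot: [3.142, -0.0, -0.037]
force: [0.2, -0.2, 0.7]
grip_width: 0.0331
```

View pics/t10f.png

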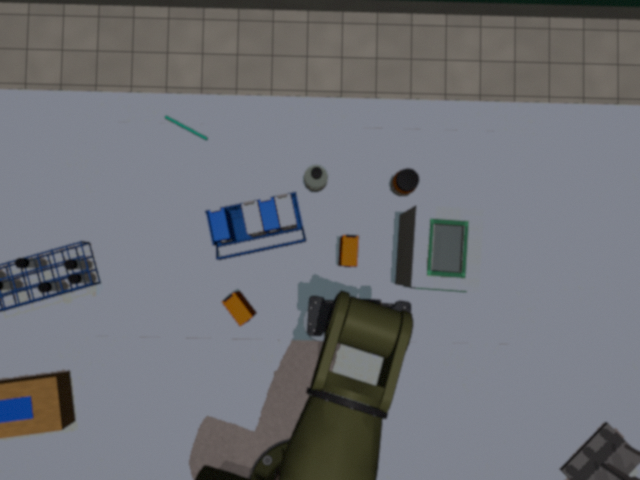

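View pics/s10f.png

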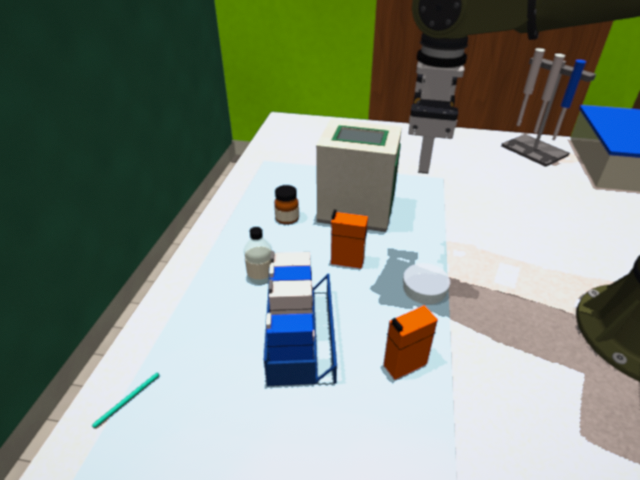

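Box stands upright on the table at top (349,251), the four neighbours are upright in the rack, and the bystanders look unmoved. Next I'll measure its top face.

Run:
```python
from h import *
t=cv2.imread('pics/t10f.png'); s=cv2.imread('pics/s10f.png')
a=t[225:275,330:370]; b=s[200:275,320:380]
a=cv2.resize(a,None,fx=8,fy=8,interpolation=cv2.INTER_CUBIC); b=cv2.resize(b,None,fx=6,fy=6,interpolation=cv2.INTER_CUBIC)
h=max(a.shape[0],b.shape[0]); c=np.zeros((h,a.shape[1]+b.shape[1],3),np.uint8); c[:a.shape[0],:a.shape[1]]=a; c[:b.shape[0],a.shape[1]:]=b
cv2.imwrite('pics/c10.png',c)
```

```text
(no output)
```

View pics/c10.png

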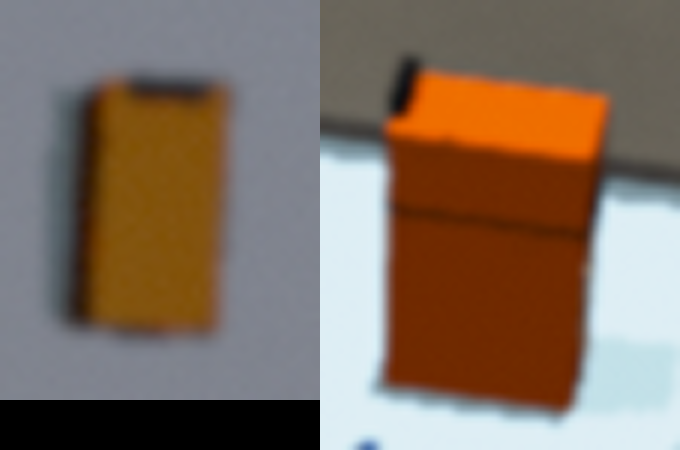

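Run:
```python
from h import *
A=[(330+x/8,225+y/8) for x,y in [(105,82),(230,86),(214,328),(91,326)]]
B=[(320+x/6,200+y/6) for x,y in [(68,125),(270,160),(289,97)]]
P=np.array([back('top',p,.115) for p in A])[:,:2]; Q=np.array([back('side',p,.115) for p in B])[:,:2]
print(P.round(4).tolist(),P.mean(0)); print(Q.round(4).tolist(),(Q[0]+Q[2])/2)
yw=lambda d:np.arctan2(d[1],d[0])
print('yaw',yw(P[0]-P[3]),yw(P[1]-P[2]),yw(Q[0]-Q[1]))
print('tab',back('top',(330+172/8,225+80/8),.125),back('top',(330+170/8,225+88/8),.125))
go([.6,-.1,.2],-.037)
```

```text
[[0.6082, -0.0833], [0.6079, -0.118], [0.5406, -0.1148], [0.5404, -0.0807]] [ 0.57427557 -0.09920803]
[[0.607, -0.0835], [0.5389, -0.0767], [0.5365, -0.1133]] [ 0.57175282 -0.0983593 ]
yaw -0.038211965033665404 -0.04812164623714999 -0.09824437559505184
tab [ 0.60850613 -0.10103874  0.125     ] [ 0.60628767 -0.10052825  0.125     ]
shift mm [151.6  -0.3  69.4] spin 0.0006112771573126494 | t 12.75 F [ 0.27 -0.8   0.68] w 30.2
```

```bash
python3 -m creep '{"xyz":[[30,0,0],[30,0,0],[30,0,0],[30,0,0],[30,0,0]],"spin":[-0.1746,-0.1746,-0.1746,-0.1746,-0.1746]}' 
python3 -m creep '{"xyz":[[0,0,0],[0,0,0],[0,0,0],[0,0,0],[0,0,0]],"spin":[-0.1746,-0.1746,-0.1746,-0.1746,0]}'
python3 - <<'E'
from h import *
go([.605,-.1003,.1395],YB+np.pi/2)
E
```

```text
time_s: 13.38
ee_pos: [0.5885, -0.0494, 0.2675]
eef_rot: [-3.141, 0.0, 0.842]
force: [0.5, 0.5, -0.8]
grip_width: 0.0299
time_s: 14.0
ee_pos: [0.5874, -0.0497, 0.2678]
eef_rot: [-3.141, -0.0, 1.534]
force: [0.6, 0.5, 1.0]
grip_width: 0.0302
shift mm [-50.   19.5 128.3] spin 0.0006142257833752218 | t 14.0 F [0.57 0.51 0.98] w 30.2
```

```bash
python3 -m creep '{"xyz":[[-50,20,0],[0,0,45],[0,0,45],[0,0,26],[0,0,0]],"spin":[0,0,0,0,0]}'
python3 - <<'E'
from h import *
go([.605,-.1003,.1395],YB+np.pi/2)
s=ctrl.camera('side')[:,:,::-1]
crop(s,290,160,110,110,6,'pics/s11.png')
E
```

```text
time_s: 14.62
ee_pos: [0.6044, -0.1004, 0.1504]
eef_rot: [-3.138, -0.001, 1.532]
force: [0.1, 0.7, 0.8]
grip_width: 0.0304
shift mm [ 0.1  0.7 10.9] spin -0.0021236891296962934 | t 14.62 F [0.09 0.67 0.84] w 30.4
```

View pics/s11.png

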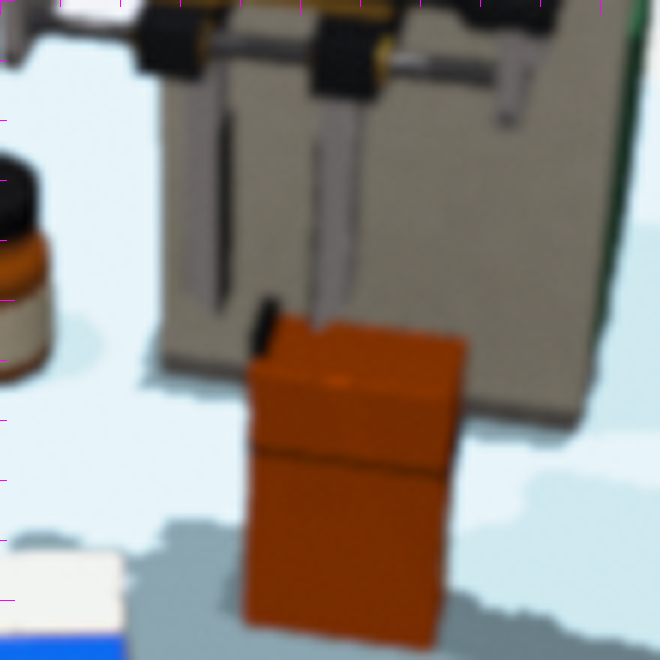

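```bash
python3 -m creep '{"xyz":[[0,0,6],[0,0,4],[0,0,0],[0,0,0]],"spin":[0,0,0,0]}' 
python3 -m creep '{"xyz":[[0,0,0],[0,0,0],[0,0,0]],"spin":[0,0,0]}' 0 15
python3 -m creep '{"xyz":[[0,0,0],[0,0,0]],"spin":[0,0]}' 0 50
python3 - <<'E'
from h import *
go([.605,-.1003,.1395],YB+np.pi/2)
s=ctrl.camera('side')[:,:,::-1]
crop(s,290,160,110,110,6,'pics/s12.png')
E
```

```text
time_s: 15.18
ee_pos: [0.6048, -0.1006, 0.1428]
eef_rot: [3.141, 0.0, 1.535]
force: [-0.5, -0.3, -0.2]
grip_width: 0.0299
time_s: 15.55
ee_pos: [0.6047, -0.1005, 0.1425]
eef_rot: [3.141, 0.0, 1.535]
force: [1.3, 0.5, -0.5]
grip_width: 0.0056
time_s: 15.8
ee_pos: [0.6048, -0.1005, 0.1425]
eef_rot: [3.141, 0.0, 1.535]
force: [0.5, -0.6, 0.6]
grip_width: 0.005
shift mm [0.2 0.2 3. ] spin 0.0013814071287423513 | t 15.8 F [ 0.54 -0.62  0.64] w 5.0
```

View pics/s12.png

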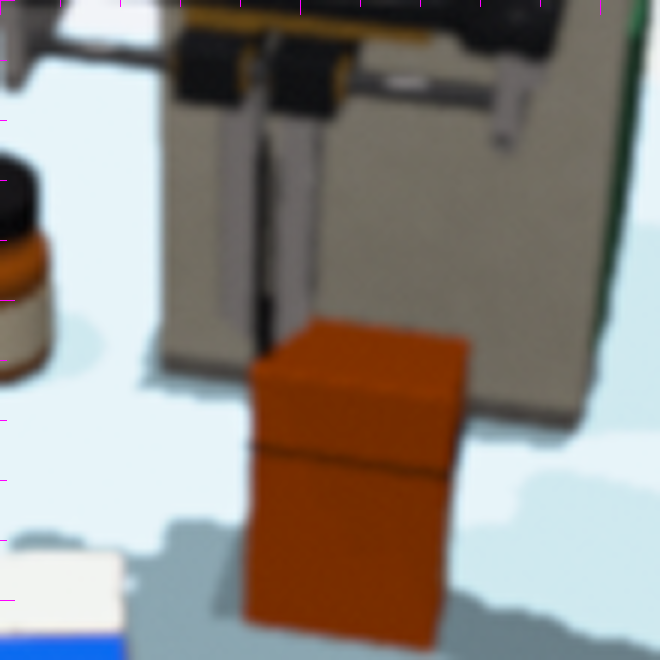

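```bash
python3 -m creep '{"xyz":[[0,0,0],[0,0,3],[0,0,0]],"spin":[0,0,0]}' 16 10
python3 -m creep '{"xyz":[[0,0,0],[0,0,0]],"spin":[0,0]}' 0 15
python3 -m creep '{"xyz":[[0,0,0],[0,0,0]],"spin":[0,0]}' 0 55
python3 -m creep '{"xyz":[[0,0,-4],[0,0,-8],[0,0,-10],[0,0,0]],"spin":[0,0,0,0]}'
python3 - <<'E'
from h import *
go([.605,-.1003,.1395],YB+np.pi/2)
s=ctrl.camera('side')[:,:,::-1]
crop(s,290,160,110,110,6,'pics/s13.png')
E
```

```text
time_s: 16.23
ee_pos: [0.6044, -0.1005, 0.139]
eef_rot: [-3.141, -0.0, 1.535]
force: [0.6, 0.4, -0.1]
grip_width: 0.0158
time_s: 16.48
ee_pos: [0.6047, -0.1005, 0.1395]
eef_rot: [3.141, -0.0, 1.535]
force: [1.1, -0.4, -0.2]
grip_width: 0.0058
time_s: 16.73
ee_pos: [0.6047, -0.1005, 0.1395]
eef_rot: [3.141, -0.0, 1.535]
force: [1.0, -0.4, -0.1]
grip_width: 0.0054
time_s: 17.23
ee_pos: [0.6051, -0.1006, 0.1627]
eef_rot: [3.14, 0.0, 1.535]
force: [0.5, -0.5, -2.6]
grip_width: 0.0049
shift mm [ 0.3 -0.1 23.2] spin 0.001441664083565719 | t 17.23 F [ 0.48 -0.49 -2.56] w 4.9
```

View pics/s13.png

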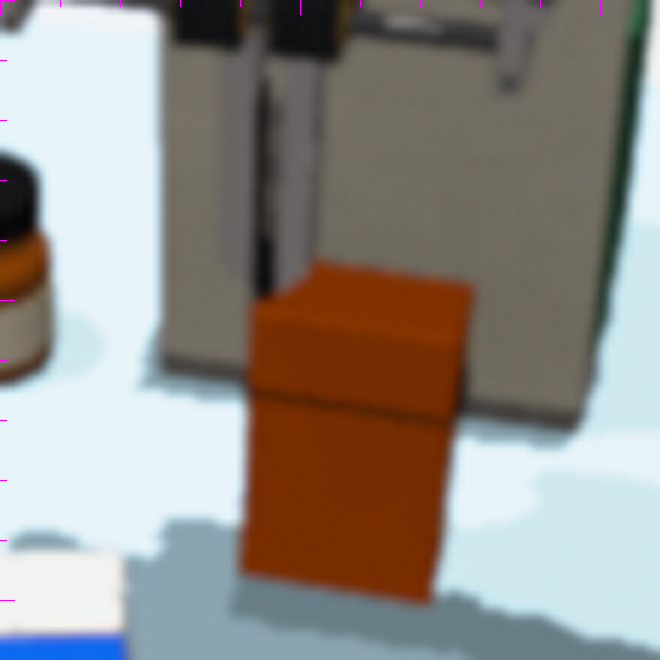

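```bash
python3 -m creep '{"xyz":[[0,0,-20],[0,0,-40],[0,0,-50],[0,0,-50],[0,0,-40]],"spin":[0,0,0,0,0]}' 
python3 -m creep '{"xyz":[[0,0,-8],[-20,0,0],[-35,0,0],[-35,0,0],[-35,0,0]],"spin":[0,0,0,0,0]}'
python3 - <<'E'
from h import *
go([.6038,-.2974,.37],YB+np.pi/2)
E
```

```text
time_s: 17.9
ee_pos: [0.6045, -0.1005, 0.3634]
eef_rot: [3.141, 0.0, 1.535]
force: [0.4, -0.1, -2.3]
grip_width: 0.0049
time_s: 18.52
ee_pos: [0.5997, -0.2277, 0.3667]
eef_rot: [-3.138, -0.001, 1.535]
force: [1.0, 0.8, -3.0]
grip_width: 0.0051
shift mm [-69.5   6.6  -3.4] spin 0.0008791968061891975 | t 18.52 F [ 1.01  0.8  -3.04] w 5.1
```

```bash
python3 -m creep '{"xyz":[[-35,3,0],[-25,3,0],[-9,1,0],[0,0,0],[0,0,0]],"spin":[0,0,0,0,0]}'
python3 - <<'E'
from h import *
go([.6038,-.2974,.37],YB+np.pi/2)
s=ctrl.camera('side')[:,:,::-1]; t=ctrl.camera('top')[:,:,::-1]
crop(s,290,20,130,130,4,'pics/s14.png'); crop(t,380,190,110,110,5,'pics/t14.png')
E
```

```text
time_s: 19.15
ee_pos: [0.6048, -0.2939, 0.3692]
eef_rot: [-3.141, -0.0, 1.536]
force: [0.6, 0.2, -2.2]
grip_width: 0.0052
shift mm [-3.5 -0.9 -0.8] spin 0.0022125234594887466 | t 19.15 F [ 0.64  0.22 -2.22] w 5.2
```

View pics/s14.png

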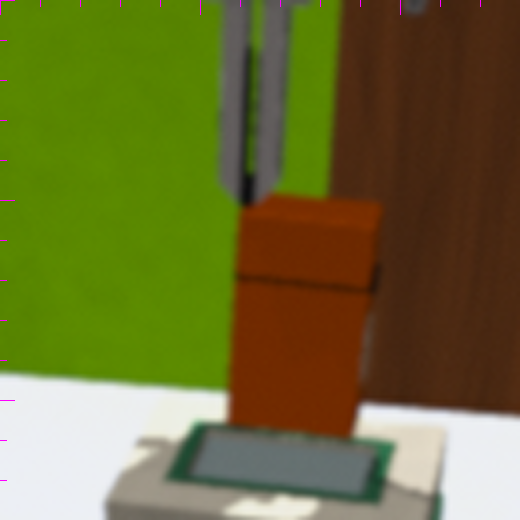

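View pics/t14.png

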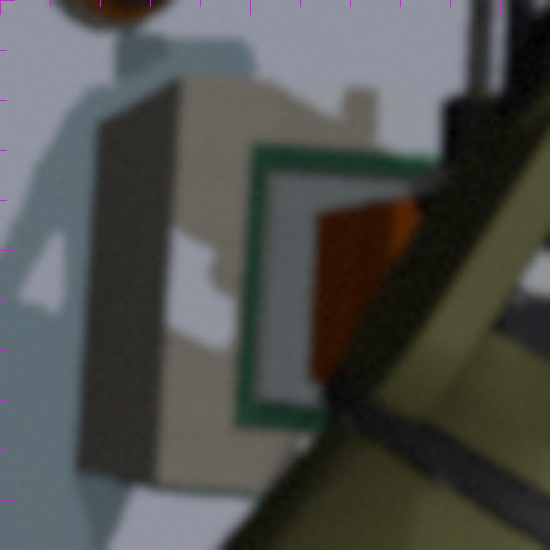

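Run:
```python
from h import *
z=.2297
c,s=np.cos(YB),np.sin(YB); R=np.array([[c,-s],[s,c]])
for uv in [(318,213),(312,381)]:
    p=back('top',(380+uv[0]/5,190+uv[1]/5),z)[:2]; print('top foot+y',p,R.T@(p-np.array([.5808,-.2928])))
for uv in [(229,422),(352,437)]:
    p=back('side',(290+uv[0]/4,20+uv[1]/4),z)[:2]; print('side foot+y',p,R.T@(p-np.array([.5775,-.2897])))
# mouth inner corners in this side image
for uv in [(205,428),(380,442),(365,497),(188,478)]:
    p=back('side',(290+uv[0]/4,20+uv[1]/4),.205)[:2]; print('side mouth',p,R.T@(p-np.array([.5775,-.2897])))
```

```text
top foot+y [ 0.61060463 -0.27791003] [0.02923343 0.0159823 ]
top foot+y [ 0.54282935 -0.27625705] [-0.03855661  0.01512703]
side foot+y [ 0.60719083 -0.27993515] [0.0293093  0.01085647]
side foot+y [ 0.53996066 -0.27434609] [-0.03808162  0.01395477]
side mouth [ 0.62626689 -0.32352989] [ 0.04998493 -0.03200278]
side mouth [ 0.52664618 -0.32490571] [-0.0495167  -0.03706278]
side mouth [ 0.52934953 -0.25531767] [-0.04938937  0.03257764]
side mouth [ 0.62576404 -0.25900176] [0.04709543 0.0324626 ]
```

```bash
python3 -m creep '{"xyz":[[-2,-3,0],[0,0,12],[0,0,12],[0,0,10],[0,0,10]],"spin":[0,0,0,0,0]}' 
python3 -m creep '{"xyz":[[0,0,10],[0,0,10],[0,0,10],[0,0,0]],"spin":[0,0,0,0]}'
python3 - <<'E'
from h import *
go([.6038,-.2974,.37],YB+np.pi/2)
s=ctrl.camera('side')[:,:,::-1]; t=ctrl.camera('top')[:,:,::-1]
crop(s,290,40,130,130,4,'pics/s15.png'); crop(t,380,190,110,110,5,'pics/t15.png')
E
```

```text
time_s: 19.88
ee_pos: [0.6017, -0.2965, 0.3248]
eef_rot: [-3.141, -0.0, 1.535]
force: [-0.5, -1.1, -0.6]
grip_width: 0.0053
time_s: 20.38
ee_pos: [0.6015, -0.2965, 0.2944]
eef_rot: [-3.14, -0.001, 1.535]
force: [-0.1, -1.1, -2.3]
grip_width: 0.0052
shift mm [ -0.8   2.2 -75.6] spin 0.001338744453086349 | t 20.38 F [-0.1  -1.11 -2.32] w 5.2
```

View pics/s15.png

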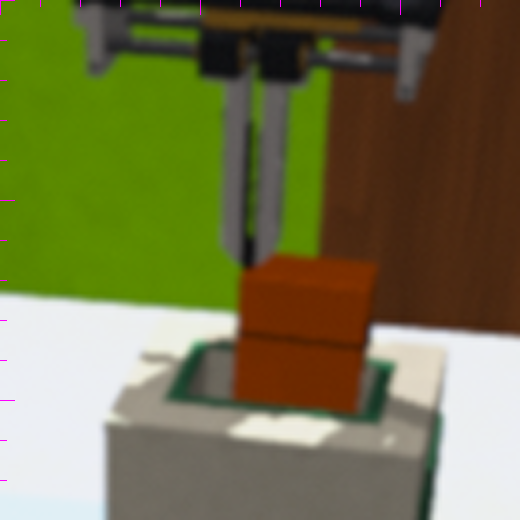

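```bash
python3 -m creep '{"xyz":[[0,0,14],[0,0,14],[0,0,14],[0,0,14],[0,0,14]],"spin":[0,0,0,0,0]}' 
python3 -m creep '{"xyz":[[0,0,14],[0,0,14],[0,0,12],[0,0,8],[0,0,0]],"spin":[0,0,0,0,0]}'
python3 - <<'E'
from h import *
go([.6038,-.2974,.1575],YB+np.pi/2)
s=ctrl.camera('side')[:,:,::-1]
crop(s,290,40,130,130,4,'pics/s16.png')
E
```

```text
time_s: 21.1
ee_pos: [0.6017, -0.2965, 0.2244]
eef_rot: [-3.141, -0.0, 1.535]
force: [-0.9, -0.5, -2.7]
grip_width: 0.005
time_s: 21.72
ee_pos: [0.6015, -0.2965, 0.1768]
eef_rot: [-3.141, -0.0, 1.535]
force: [0.2, 0.2, -3.2]
grip_width: 0.0054
shift mm [-0.9  2.3 19.3] spin 0.0013935991626639055 | t 21.73 F [ 0.15  0.15 -3.21] w 5.4
```

View pics/s16.png

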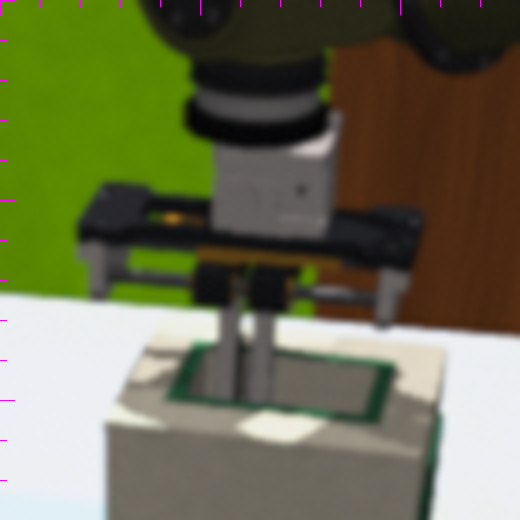

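```bash
python3 -m creep '{"xyz":[[0,0,6],[0,0,6],[0,0,2],[0,0,0]],"spin":[0,0,0,0]}' 
python3 -m creep '{"xyz":[[0,0,2],[0,0,0]],"spin":[0,0]}' 
python3 -m creep '{"xyz":[[0,0,2],[0,0,0]],"spin":[0,0]}'
```

```text
time_s: 22.28
ee_pos: [0.6016, -0.2965, 0.1632]
eef_rot: [-3.141, -0.0, 1.535]
force: [-0.2, -1.7, -2.6]
grip_width: 0.0051
time_s: 22.52
ee_pos: [0.6017, -0.2965, 0.1614]
eef_rot: [3.142, -0.0, 1.535]
force: [1.2, -0.3, -2.9]
grip_width: 0.0049
time_s: 22.78
ee_pos: [0.6017, -0.2965, 0.1593]
eef_rot: [-3.141, -0.0, 1.535]
force: [-0.1, -0.6, -2.8]
grip_width: 0.0052
```

```bash
python3 -m creep '{"xyz":[[0,0,1.5],[0,0,0]],"spin":[0,0]}' 
python3 -m creep '{"xyz":[[0,0,1],[0,0,0]],"spin":[0,0]}' 
python3 -m creep '{"xyz":[[0,0,1],[0,0,0]],"spin":[0,0]}'
```

```text
time_s: 23.02
ee_pos: [0.6019, -0.2966, 0.1582]
eef_rot: [3.141, 0.0, 1.535]
force: [0.4, -0.9, -0.2]
grip_width: 0.0053
time_s: 23.28
ee_pos: [0.6023, -0.2967, 0.1579]
eef_rot: [3.139, 0.001, 1.535]
force: [4.1, -0.3, 5.4]
grip_width: 0.005
time_s: 23.52
ee_pos: [0.6028, -0.2968, 0.1576]
eef_rot: [3.138, 0.001, 1.535]
force: [4.2, -0.9, 8.6]
grip_width: 0.0053
```

```bash
python3 -m creep '{"xyz":[[0,0,-1.5],[0,0,0],[0,0,0]],"spin":[0,0,0]}' 14 10
python3 -m creep '{"xyz":[[0,0,-5],[0,0,-8],[0,0,-12],[0,0,-15],[0,0,-20]],"spin":[0,0,0,0,0]}' 
python3 -m creep '{"xyz":[[0,0,-20],[0,0,-20],[0,0,-25],[0,0,-30],[0,0,-30]],"spin":[0,0,0,0,0]}' 
python3 -m creep '{"xyz":[[0,40,-20],[50,0,0],[50,0,0],[50,0,0],[0,0,0]],"spin":[0,0,0,0,0]}'
python3 - <<'E'
from h import *
s=ctrl.camera('side')[:,:,::-1]; t=ctrl.camera('top')[:,:,::-1]
cv2.imwrite('pics/s17.png',s); cv2.imwrite('pics/t17.png',t)
print(ctrl.get_obs()['force'],ctrl.get_obs()['ee_pos'])
E
```

```text
time_s: 23.9
ee_pos: [0.6014, -0.2965, 0.1571]
eef_rot: [-3.141, -0.0, 1.535]
force: [-0.6, -0.0, 0.2]
grip_width: 0.0141
time_s: 24.52
ee_pos: [0.6017, -0.2965, 0.2187]
eef_rot: [3.141, 0.0, 1.535]
force: [-0.5, 0.3, 0.4]
grip_width: 0.014
time_s: 25.15
ee_pos: [0.6015, -0.2963, 0.3446]
eef_rot: [3.141, 0.0, 1.535]
force: [0.5, 0.8, -0.6]
grip_width: 0.014
time_s: 25.78
ee_pos: [0.6471, -0.1447, 0.3642]
eef_rot: [3.14, -0.0, 1.539]
force: [-0.2, 0.3, -0.3]
grip_width: 0.0141
[ 0.07608531 -0.05838446 -0.30584081] [ 0.64692288 -0.14799213  0.36340357]
```

View pics/s17.png

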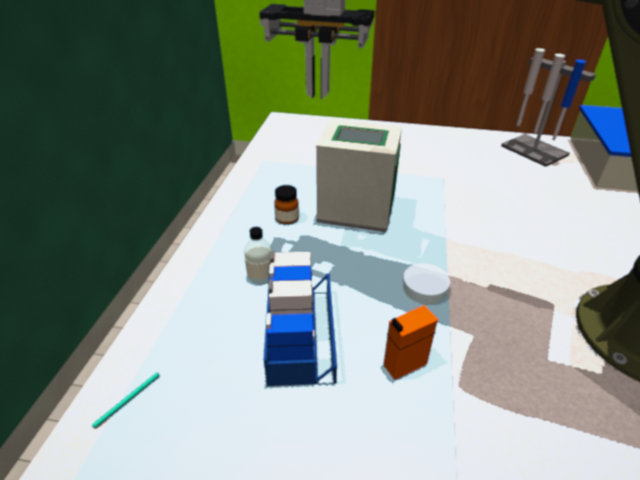

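View pics/t17.png

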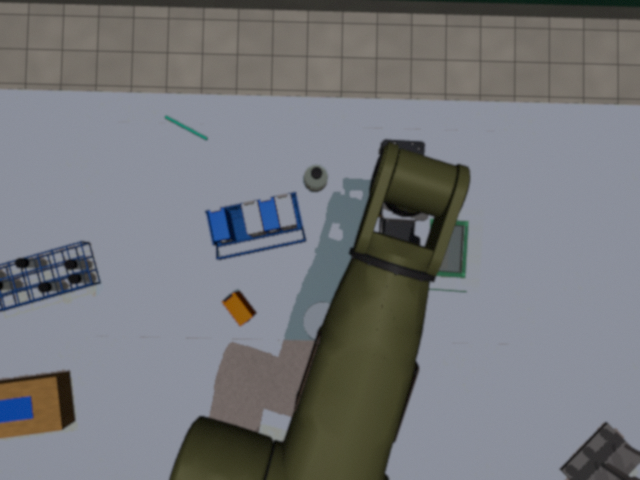

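Run:
```python
from h import *
a=cv2.imread('pics/side0.png'); b=cv2.imread('pics/s17.png')
c=np.hstack([cv2.resize(x[115:165,315:405],None,fx=4,fy=4,interpolation=cv2.INTER_CUBIC) for x in (a,b)])
d=np.hstack([cv2.resize(x[225:385,240:330],None,fx=4,fy=2,interpolation=cv2.INTER_CUBIC) for x in (a,b)])
cv2.imwrite('pics/cmp.png',np.vstack([c,d]))
```

```text
(no output)
```

View pics/cmp.png

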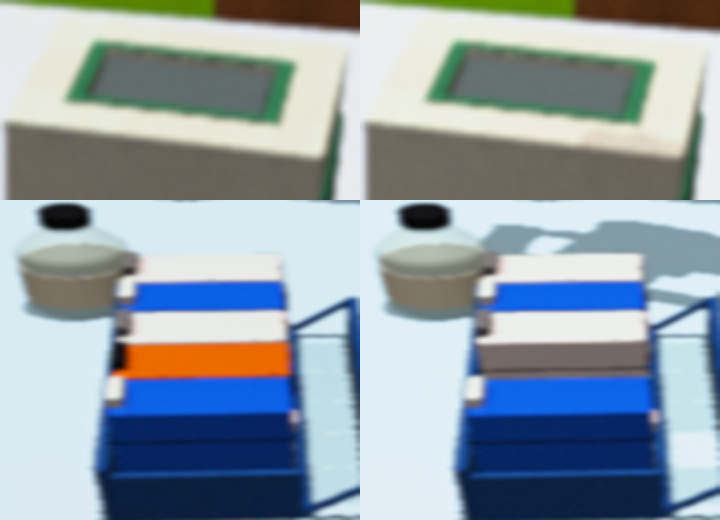

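The before/after crops match. The flap is shut in the bin's mouth (side about 361,136), the four other boxes stand where they were, and the bottle hasn't moved.

```bash
python3 -c "
from station import ctrl
o=ctrl.get_obs(); print(abs(o['joint_vel']).max(), o['time_s']); print(ctrl.hand_in())"
```

```text
0.029741121127339086 25.875
the job is handed in; nothing more can be done
None
```

The orange slide box is standing in the returns bin with the flap shut. I handed the job in at about 25.9 s; the interface gives no verdict.

- **What I did:**
  - I tipped the box forwards with closed fingers on its tab until it leaned on the rail, at about 0.64 rad by the camera fit.
  - I lifted it out with a light grip, let it swing upright and stood it on the table.
  - I then took it by its tab and guided it foot first through the flap to the well floor, where the force reading showed contact, and only then let go.
- **Last checks:**
  - The before and after side-camera crops match: the flap is shut, and the four other boxes and the bottle are in place.
  - The jar and dishes look unmoved in the full pictures. In the last top view the arm partly hid the dishes and the bin and fully covered the jar.
  - The arm was clear of everything, with a force reading of about 0.3 N.
- **What disagreed or stayed unchecked:**
  - **Positions:** the two cameras differed by about 3 mm on the rack and bin positions; I used averages.
  - **Lean:** the lean fit was slightly under the expected 0.7 rad, and left up to 2 px unexplained.
  - **Box in the bin:** once the flap was shut, I could not see the box inside. That it stands upright there rests on the guided placing and the floor contact.

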